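Square the long press batten against the stop rail

ROBOT

A 6-joint arm with a two-finger parallel gripper is mounted at the origin on the work surface. World frame = base frame: x ahead of the robot, y to its left, z up, the work surface at z = 0. Lengths are in m, angles in rad, forces in N, time in s.
With the tool pointing down it reaches from about 0.425 to 0.95 m from the base axis. Payload 14.7 kg.
Tool frame: the origin (TCP) lies midway between the tips of the shut fingers; the grasp point (between the pads) lies 19 mm behind it (arm.pinch_z is the y of the grasp point in the tool frame, in m); y points along the fingers, x is the direction in which the jaws open and shut, and the axes are right-handed (so a half turn about y gives the same grasp; the last joint's range is limited). The gripper opens to 85 mm and grips with 20 to 120 N. Pads are 22 mm wide; open, the fingers measure 114 mm over their backs; the gripper's body (76 mm by 85 mm) begins 54 mm behind the grasp point. The pads swing forward as they close: fully open they stand 13 mm farther back than shut.
Start: joints at [1.192, 0.48, 1.596, -0, 1.065, -0.047], TCP at [0.212, 0.615, 0.231] pointing down, gripper open.
Joint ranges: [-2.75, 2.75], [-0.82, 2.05], [0.23, 2.67], [-1.56, 4.7], [0.09, 2.69], [-2.92, 2.92]. Speed limits (rad/s): [1.89, 1.89, 2.39, 3.01, 3.01, 3.01].

INTERFACE

Orientations are given as [roll, pitch, yaw] about the fixed x, y, z axes, in that order (R = Rz(yaw) Ry(pitch) Rx(roll)).
In Python, from cell import status, imaging, arm gives the robot as it stands.
- The arm moves only by the tool apply_moves, never from a script. Its arguments are lists of equal length, an entry for each row: "linear": the shift along the world's x, y, z in m, a list of three; "angular": the turn, a rotation vector about the world's x, y, z in degrees, a list of three. In form: {"linear": [[x, y, z], ...], "angular": [[ax, ay, az], ...]}. A call has exactly 5 rows; each row is the pose to reach, as a shift and turn from the pose commanded when the call began; what a row does not reach only later rows make up. A row lasts 1/8 s, in which the tool goes at most 62.5 mm and 10.7 degrees, less where a joint would pass 70% of its speed; a pose out of reach is approached as far as the arm can. A call with a gripper value outside its range is refused whole. "grip" is the finger opening in m, from 0 to 0.0854, set as the call begins (left out, the last holds). The fingers move at their own pace and stop on an object; "squeeze" is the grip in N (left out, the last holds). Time passes only in rows, so rows that repeat a pose let the fingers close, or fill a call up. It gives the time, the measured TCP pose, the force and the opening at its end, in the units of the state.
- status.state(): the state, without advancing time (a new reading comes with each control period).
- imaging.get_image(name): name is "scene" or "top" or "wrist"; returns a dict with "image" (480x640x3 uint8, red, green, blue), "depth" (480x640 float32, m along the optical axis (not along the pixel's ray), 0 where there is no reading), "fx", "fy", "cx", "cy" (pixels), "extrinsics" (4x4, takes a point from camera to world coordinates). Camera axes: x right, y up, looking along -z (the intrinsics and any distortion apply to the point x, -y, -z); pixel columns grow to the right and rows downward; lengths in m; the calibration is good to about 2 mm. A picture is of the moment at which its call begins.
- arm.close_job(): hands the job in, once; it reports no verdict.
The state is a dict: "t": time; "joint_positions": joint angles; "dq": joint speeds; "joint_efforts": joint torques, N m; "tcp_pos": TCP position; "eef_rot": TCP orientation; "force": force on the tool from outside, world axes, zero at the start; "moment": the same for the moment, N m; "width": finger opening in m.
Only numpy, scipy, OpenCV 4.12 (cv2) and the standard library are available. Lean on these libraries where they do the work, as an engineer would, in place of code of your own. Each camera call takes 0.05 s, during which the arm holds its last target.

TASK

On the herbarium's dark assembly board, push the long wooden batten of the plant press up against the aluminium stop rail: first push near the end that lies nearer the rail until that end meets it, then push near the other end to swing it in, and go on until the batten lies flush along the rail. Slide it flat on the board without lifting it, keep it within the rail's length, and leave the short batten where it is.

Things in the scene. Friction and masses are not known exactly. Their poses are not given: they have to be found in the camera images.
- long_batten: the part to push: plain light wooden bar, 240 mm long (own y), 36 mm wide (x), 22 mm thick (z), about 0.14 kg, loose on the board. Origin at the centre of its underside, 6 mm above the table. It starts on the robot's side of the rail, centre 95 to 125 mm from the rail face, up to 17 degrees askew; its +x looks to the rail. A push near one end also turns it: the other end draws back a little
- left_end (a point): the rail-side corner of the long batten's +y end (the robot's left), at half its thickness: 18 mm in x and 120 mm in y from the batten's origin, 11 mm above its underside
- right_end (a point): the rail-side corner of the long batten's -y end (the robot's right), at half its thickness: 18 mm in x and -120 mm in y from the batten's origin, 11 mm above its underside
- board: fixed dark wooden board, 6 mm thick, 310 x 540 mm, with an aluminium stop rail (400 mm long, 20 mm wide, top 30 mm above the table). Origin at table height under the middle of the rail's robot-side face; x points squarely into the rail, away from the robot; y is along the rail. The board reaches from x = -200 to 110 mm. A batten flush on the rail has its centre at x = -18 mm, its y along the rail
- short_batten: a bystander, not to be moved: batten of the same wood, only 110 mm long (own x), 36 mm wide, 22 mm thick, on the board beyond one end of the long batten, roughly square to the rail. Origin at the centre of its underside. A round dark steel weight, 54 mm across and 36 mm high, stands beyond the other end
There are look-alikes about, which are no part of the job. What is shaped like the long_batten but blue is not meant.

How it is judged:
By the outcome, as a careful person would: the job done as asked, in the order asked, and still so for the second after the job is handed in, with the robot touching nothing.
It also fails if it takes over 48 s, if anything falls off the work surface, if the arm or the gripper's body presses on something with over 40 N, if the wrist force passes 120 N, or if a joint passes its speed limit or range.

## Working session

There is one attempt and no reset: what is moved stays moved. The work goes in short steps, Python scripts to look and compute and a tool call to move; the robot and the scene stay as the last step left them, time stands still between calls to the robot, and variables do not carry over. Pictures are saved under pics/ and viewed, and the job is handed in when it is done.

Besides the shell and the picture viewer there is one more tool, called after "Emit:" as name(argument=value, ...), one argument or row to a line, values as JSON. apply_moves: Moves the arm, as the interface text tells. Its arguments: {"type":"object","properties":{"linear":{"type":"array"},"angular":{"type":"array"},"grip":{"type":"number"},"squeeze":{"type":"number"}},"required":["linear","angular"]}

```bash
mkdir -p pics; ls
python3 - <<'E'
from cell import status, imaging, arm
import cv2, numpy as np
print(status.state())
for n in ("scene","top"):
    d=imaging.get_image(n); cv2.imwrite(f"pics/{n}0.png",d["image"][:,:,::-1]); np.savez(f"{n}0.npz",**d)
    print(n,d["fx"],d["fy"],d["cx"],d["cy"],d["extrinsics"].round(4).tolist(),[k for k in d])
E
```

```text
pics
{'t': 0.0, 'joint_positions': array([ 1.19239492e+00,  4.80840283e-01,  1.59690852e+00, -8.61397038e-06,
        1.06513038e+00, -4.65955989e-02]), 'dq': array([ 0.00029208, -0.00044486, -0.0011283 , -0.00067675,  0.00037378,
        0.00046636]), 'joint_efforts': array([ 6.41735983e-05, -9.50658989e+01, -4.30175257e+01, -3.69358468e-04,
        1.25923924e-02,  3.88188511e-06]), 'tcp_pos': array([0.21155272, 0.61413685, 0.23065402]), 'eef_rot': array([-1.57074392e+00,  1.28548321e-03,  1.23899473e+00]), 'force': array([ 0.06866726,  0.10104155, -0.06459711]), 'moment': array([ 0.06529552, -0.05957058,  0.0086376 ]), 'width': 0.085121025075868}
scene 510.38642064522526 510.38642064522526 321.84336327381914 243.8837754862078 [[0.8851, -0.2727, 0.3771, 0.8363], [0.4652, 0.503, -0.7284, -0.7071], [0.009, 0.8202, 0.5721, 0.5946], [0.0, 0.0, 0.0, 1.0]] ['image', 'depth', 'fx', 'fy', 'cx', 'cy', 'extrinsics']
top 467.95892774612366 467.95892774612366 319.90415294767183 245.07309279469334 [[-0.0237, 0.9976, -0.0643, 0.421], [-0.9994, -0.022, 0.027, -0.0049], [0.0255, 0.0649, 0.9976, 0.806], [0.0, 0.0, 0.0, 1.0]] ['image', 'depth', 'fx', 'fy', 'cx', 'cy', 'extrinsics']
```

View pics/scene0.png

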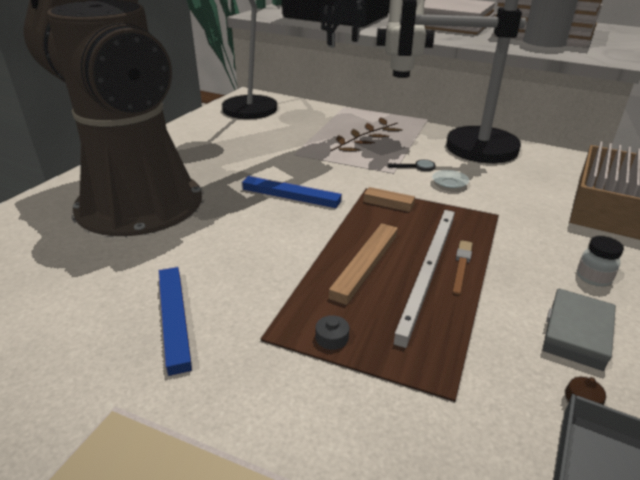

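View pics/top0.png

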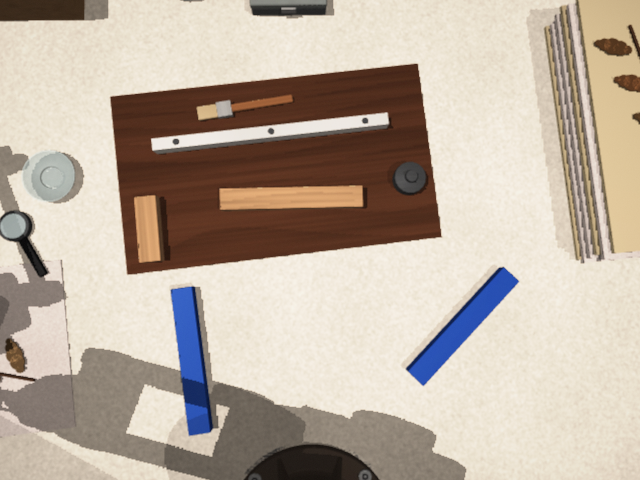

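The long wooden batten is at about (291,198) in the top view and the rail at (270,132). The short batten is at (149,229), the weight at (410,178), and two blue look-alikes at (192,360) and (463,325). The plain wood bar on the board, 240 mm long, is the one meant; next I measure it and check it in a crop.

```bash
cat > h.py <<'E'
import numpy as np, cv2
def ray(d,uv,z):
    uv=np.atleast_2d(uv).astype(float); E=d["extrinsics"]
    c=np.c_[(uv[:,0]-d["cx"])/d["fx"],-(uv[:,1]-d["cy"])/d["fy"],-np.ones(len(uv))]@E[:3,:3].T
    o=E[:3,3]; return o+c*((z-o[2])/c[:,2])[:,None]
def comps(d,mask,amin=150):
    n,l,s,_=cv2.connectedComponentsWithStats(mask.astype(np.uint8)); 
    return [(l==i).astype(np.uint8) for i in range(1,n) if s[i,4]>amin]
def rect(d,m,z):
    c=max(cv2.findContours(m,0,cv2.CHAIN_APPROX_NONE)[0],key=len)[:,0]
    p=ray(d,c,z)[:,:2]; r=cv2.minAreaRect((p*1000).astype(np.float32))
    b=cv2.boxPoints(r); e=b[1]-b[0]; f=b[2]-b[1]
    if np.hypot(*e)<np.hypot(*f): e,f=f,e
    return np.array(r[0]),np.hypot(*e),np.hypot(*f),np.degrees(np.arctan2(e[1],e[0]))%180,c.mean(0)
def show(d):
    im=d["image"]; hsv=cv2.cvtColor(im,cv2.COLOR_RGB2HSV)
    board=np.zeros(im.shape[:2],bool); board[60:280,100:450]=True
    H,S,V=[hsv[...,i].astype(int) for i in range(3)]
    k=np.ones((3,3),np.uint8)
    wood=cv2.morphologyEx(((V>135)&(S>60)&(S<200)&(H<25)&board).astype(np.uint8),cv2.MORPH_OPEN,k)
    for m in comps(d,wood):
        print("wood",[np.round(x,1) for x in rect(d,m,.028)])
    b=cv2.convexHull(np.array([[112,96],[418,65],[441,236],[128,273]]))
    bm=cv2.fillConvexPoly(np.zeros(im.shape[:2],np.uint8),cv2.convexHull(b),1); bm=cv2.erode(bm,np.ones((9,9)))
    for m in comps(d,(V>150)&(S<50)&(bm>0),400):
        print("rail",[np.round(x,1) for x in rect(d,m,.030)])
E
python3 - <<'E'
from h import *
d=dict(np.load("top0.npz")); show(d)
im=d["image"][50:290,100:460,::-1]; cv2.imwrite("pics/crop0.png",cv2.resize(im,None,fx=2.2,fy=2.2,interpolation=cv2.INTER_CUBIC))
print(ray(d,[[410,173]],.036), ray(d,[[112,96],[418,65],[441,236],[128,273]],.006))
E
```

```text
wood [array([715.5,  67.9]), np.float32(103.5), np.float32(10.8), np.float32(98.4), array([261.2, 102.4])]
wood [array([701.5, 160. ]), np.float32(32.5), np.float32(23.5), np.float32(98.8), array([206.5, 111.4])]
wood [array([552.9,  20.7]), np.float32(239.8), np.float32(36.4), np.float32(90.2), array([290.5, 197. ])]
wood [array([505.6, 260.1]), np.float32(110.3), np.float32(35.9), np.float32(4.4), array([146.6, 228.5])]
rail [array([665.5,  52.8]), np.float32(400.3), np.float32(21.3), np.float32(95.6), array([269.5, 131. ])]
[[ 0.58824716 -0.17943698  0.036     ]] [[ 0.73888878  0.32710146  0.006     ]
 [ 0.78764725 -0.20745357  0.006     ]
 [ 0.48368671 -0.23607197  0.006     ]
 [ 0.4324575   0.29887934  0.006     ]]
```

View pics/crop0.png

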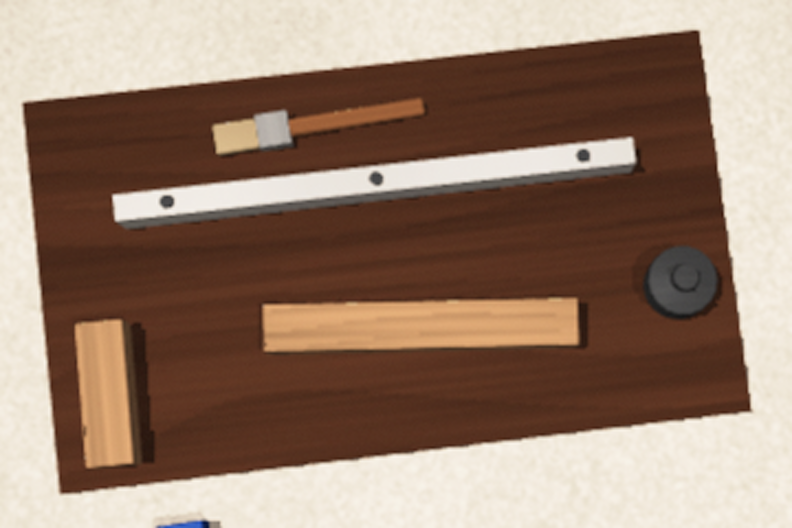

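Measured in the top view: the rail lies at 95.6°, with its robot-side face centre near (655.5, 51.8) mm. The long batten measures 239.8 × 36.4 mm, centre (552.9, 20.7), 90.2°. Its left end (+y) is nearer the rail by about 22 mm, so I push the left end first. I'll approach with shut fingers and the jaw axis along the rail.

Emit:
apply_moves(
  linear=[
    [0.028,-0.048,0],
    [0.056,-0.096,0],
    [0.084,-0.144,-0.01],
    [0.112,-0.192,-0.02],
    [0.14,-0.24,-0.03],
  ],
  angular=[
    [0,0,5],
    [0,0,10],
    [0,0,15],
    [0,0,20],
    [0,0,24.6],
  ],
  grip=0,
)

```text
t: 0.72
tcp_pos: [0.3522, 0.3729, 0.201]
eef_rot: [-1.571, 0.0, 1.671]
force: [0.8, 0.8, -0.1]
width: -0.0001
```

Emit:
apply_moves(
  linear=[
    [0.028,-0.048,-0.01],
    [0.056,-0.096,-0.03],
    [0.084,-0.144,-0.05],
    [0.112,-0.192,-0.07],
    [0.14,-0.24,-0.08],
  ],
  angular=[
    [0,0,0],
    [0,0,0],
    [0,0,0],
    [0,0,0],
    [0,0,0],
  ],
)

```text
t: 1.35
tcp_pos: [0.4919, 0.1327, 0.1202]
eef_rot: [-1.57, 0.0, 1.668]
force: [0.1, 0.1, 0.7]
width: 0.0
```

Run:
```python
from cell import *
print(status.state())
```

```text
{'t': 1.35, 'joint_positions': array([ 2.04057191e-01,  4.39443950e-01,  2.02024284e+00,  4.17037017e-05,
        6.83147654e-01, -1.46431889e+00]), 'dq': array([-0.84964112,  0.22616563, -0.15886879, -0.00136964, -0.08030495,
       -0.84311448]), 'joint_efforts': array([  9.49434131, -80.56188583, -25.05502582,  -0.14388443,
         0.36607303,   2.75221579]), 'tcp_pos': array([0.49188683, 0.13274176, 0.12022788]), 'eef_rot': array([-1.56955877e+00,  1.05837259e-04,  1.66834379e+00]), 'force': array([0.13869106, 0.13437039, 0.70922555]), 'moment': array([ 0.08711001, -0.0109991 , -0.02012469]), 'width': 4.149482433135944e-05}
```

Emit:
apply_moves(
  linear=[
    [0.01,-0.028,-0.02],
    [0.01,-0.028,-0.05],
    [0.01,-0.028,-0.08],
    [0.01,-0.028,-0.098],
    [0.01,-0.028,-0.106],
  ],
  angular=[
    [0,0,0],
    [0,0,0],
    [0,0,0],
    [0,0,0],
    [0,0,0],
  ],
)

```text
t: 1.98
tcp_pos: [0.5011, 0.1064, 0.0142]
eef_rot: [-1.569, 0.0, 1.668]
force: [0.3, -0.6, 0.4]
width: -0.0
```

```bash
cat > look.py <<'E'
import sys
from cell import *
from h import *
n=sys.argv[1]
s=status.state(); print(s["t"],s["tcp_pos"].round(4),s["force"].round(1),s["eef_rot"].round(3))
d=imaging.get_image("scene"); e=imaging.get_image("top"); np.savez(f"top_{n}.npz",**e); np.savez(f"scene_{n}.npz",**d)
show(e)
a=cv2.resize(d["image"][160:420,240:540,::-1],(400,347)); b=cv2.resize(e["image"][60:300,110:450,::-1],(400,282))
c=np.zeros((347,800,3),np.uint8); c[:,:400]=a; c[:282,400:]=b; cv2.imwrite(f"pics/{n}.png",c)
E
python3 look.py a
```

```text
1.975 [0.5011 0.1064 0.0142] [ 0.3 -0.6  0.4] [-1.569  0.     1.668]
wood [array([715.5,  67.9]), np.float32(103.5), np.float32(11.6), np.float32(98.4), array([261.5, 102.4])]
wood [array([701.4, 160.2]), np.float32(32.8), np.float32(23.8), np.float32(98.9), array([206.5, 111.5])]
wood [array([558.7, -19.5]), np.float32(146.4), np.float32(25.5), np.float32(90.8), array([312. , 190.8])]
rail [array([674.1, -35.7]), np.float32(222.5), np.float32(21.3), np.float32(95.6), array([323., 125.])]
```

View pics/a.png

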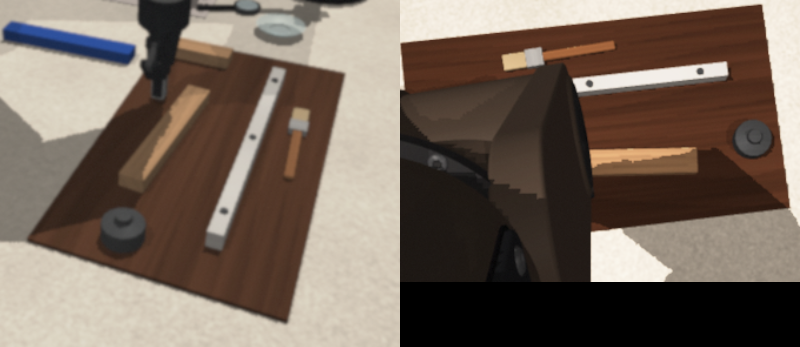

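The scene view shows the shut fingers behind the batten's left end, clear of the short batten; the arm hides part of the top view. Next is a slow push.

Emit:
apply_moves(
  linear=[
    [0.008,0,0],
    [0.016,0,0],
    [0.024,0,0],
    [0.032,0,0],
    [0.04,0,0],
  ],
  angular=[
    [0,0,0],
    [0,0,0],
    [0,0,0],
    [0,0,0],
    [0,0,0],
  ],
)

```text
t: 2.7
tcp_pos: [0.5423, 0.1065, 0.0154]
eef_rot: [-1.571, 0.0, 1.668]
force: [0.1, -0.6, 0.4]
width: 0.0002
```

Emit:
apply_moves(
  linear=[
    [0.007,0,0],
    [0.014,0,0],
    [0.021,0,0],
    [0.028,0,0],
    [0.035,0,0],
  ],
  angular=[
    [0,0,0],
    [0,0,0],
    [0,0,0],
    [0,0,0],
    [0,0,0],
  ],
)

```text
t: 3.32
tcp_pos: [0.5772, 0.1065, 0.0153]
eef_rot: [-1.571, 0.0, 1.668]
force: [0.3, -0.1, -0.4]
width: -0.0003
```

```bash
python3 look.py b
```

```text
3.325 [0.5772 0.1065 0.0153] [ 0.3 -0.1 -0.4] [-1.571  0.     1.668]
wood [array([720.2,  36. ]), np.float32(38.8), np.float32(11.4), np.float32(98.9), array([280. ,  99.5])]
rail [array([675.3, -47.7]), np.float32(198.9), np.float32(21.3), np.float32(95.6), array([329.3, 124.4])]
```

View pics/b.png

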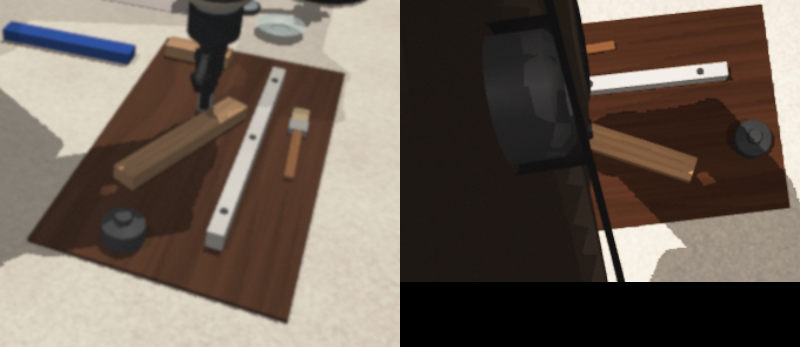

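```bash
cat >> h.py <<'E'
def board(p,ax=.0976,o=(655.5,51.8)):
    r=np.atleast_2d(p)[:,:2]*1000-np.array(o); X=np.array([np.cos(ax),np.sin(ax)]);Y=np.array([-X[1],X[0]])
    return np.c_[r@X,r@Y].round(1)
def zoom(d,name,r0,r1,c0,c1):
    f=min(800/(c1-c0),600/(r1-r0)); cv2.imwrite(f"pics/{name}.png",cv2.resize(d["image"][r0:r1,c0:c1,::-1],None,fx=f,fy=f,interpolation=cv2.INTER_CUBIC)); print("scale",f)
E
python3 - <<'E'
from h import *
d=dict(np.load("scene_b.npz")); zoom(d,"bz",190,340,300,500)
E
```

```text
scale 4.0
```

View pics/bz.png

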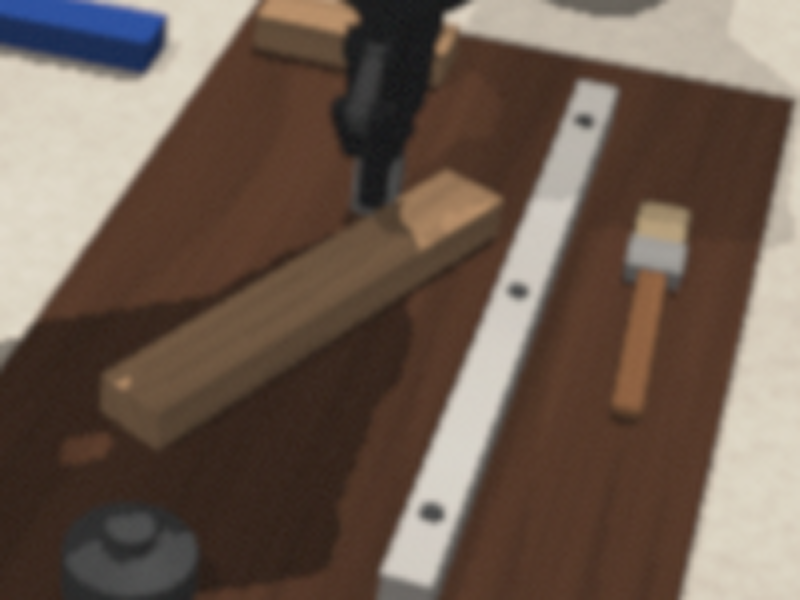

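Run:
```python
from h import *
d=dict(np.load("scene_b.npz"))
uv=np.array([[450,168],[503,200],[157,416],[103,378]])/4+[300,190]
p=ray(d,uv,.028); print((p*1000).round(0),board(p)); print(board([[.5772,.1065]]))
```

```text
[[ 604.  138.   28.]
 [ 636.  124.   28.]
 [ 558. -103.   28.]
 [ 526.  -92.   28.]] [[ -43.    91.2]
 [ -12.    73.4]
 [-112.  -145. ]
 [-142.6 -130.4]]
[[-72.6  62.1]]
```

The left rail-side corner is now about 12 mm from the rail. I push on gently until it meets.

Emit:
apply_moves(
  linear=[
    [0.003,0,0],
    [0.006,0,0],
    [0.008,0,0],
    [0.01,0,0],
    [0.012,0,0],
  ],
  angular=[
    [0,0,0],
    [0,0,0],
    [0,0,0],
    [0,0,0],
    [0,0,0],
  ],
)

```text
t: 4.05
tcp_pos: [0.5888, 0.1066, 0.0153]
eef_rot: [-1.571, 0.0, 1.668]
force: [-0.7, -0.6, -0.4]
width: 0.0
```

```bash
python3 look.py c
python3 - <<'E'
from h import *
d=dict(np.load("scene_c.npz")); zoom(d,"cz",190,340,300,500)
E
```

```text
4.05 [0.5888 0.1066 0.0153] [-0.7 -0.6 -0.4] [-1.571  0.     1.668]
rail [array([675.5, -50.1]), np.float32(194.0), np.float32(21.3), np.float32(95.6), array([331.2, 124.1])]
scale 4.0
```

View pics/cz.png

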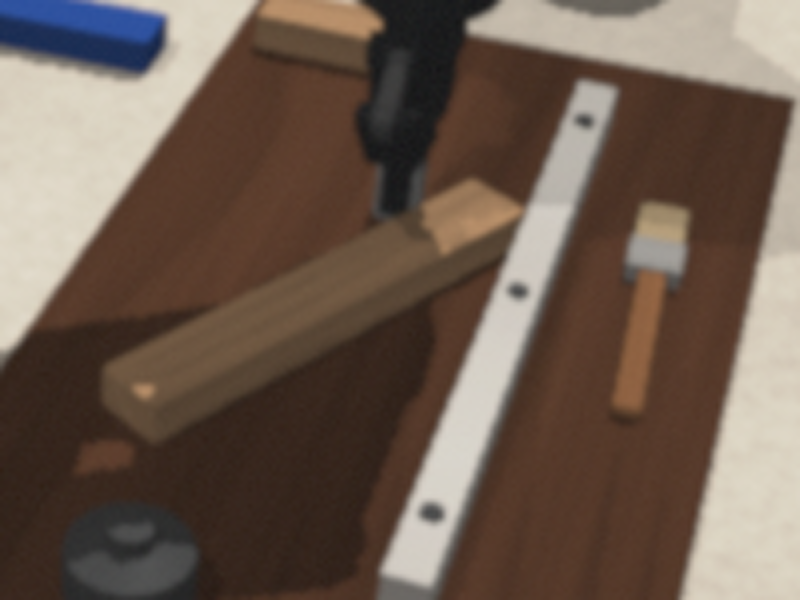

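Emit:
apply_moves(
  linear=[
    [0.002,0,0],
    [0.003,0,0],
    [0.004,0,0],
    [0.005,0,0],
    [0.006,0,0],
  ],
  angular=[
    [0,0,0],
    [0,0,0],
    [0,0,0],
    [0,0,0],
    [0,0,0],
  ],
)

```text
t: 4.78
tcp_pos: [0.5921, 0.1062, 0.0147]
eef_rot: [-1.566, 0.0, 1.668]
force: [-11.7, -0.9, 3.0]
width: -0.0
```

```bash
python3 look.py d
python3 - <<'E'
from h import *
d=dict(np.load("scene_d.npz")); zoom(d,"dz",190,340,300,500)
E
```

```text
4.775 [0.5921 0.1062 0.0147] [-11.7  -0.9   3. ] [-1.566  0.     1.668]
rail [array([675.1, -46. ]), np.float32(202.2), np.float32(21.3), np.float32(95.6), array([329.2, 124.8])]
scale 4.0
```

View pics/dz.png

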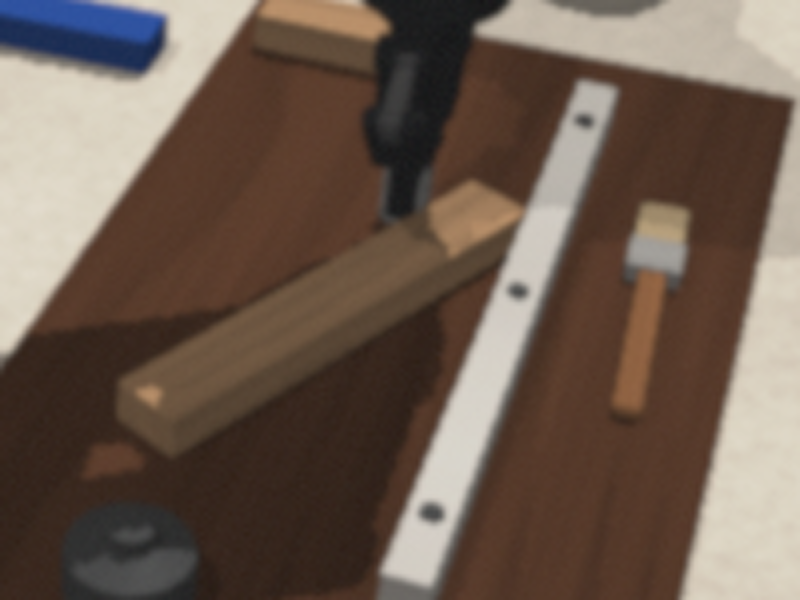

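The left end has met the rail: the force rose to 12 N and the batten has begun to pivot about that corner. Next I measure for the second push.

Run:
```python
from h import *
d=dict(np.load("scene_d.npz"))
uv=np.array([[472,180],[523,212],[173,430],[118,388]])/4+[300,190]
p=ray(d,uv,.028); print((p*1000).round(0),board(p))
q=p[:,:2]; y=q[0]-q[3]; y/=np.hypot(*y); x=np.array([y[1],-y[0]]); c=q.mean(0)
print("c",c,"yaw",np.degrees(np.arctan2(y[1],y[0])))
for s in (-.085,-.095): print(s,c+s*y-x*(.018+.011+.015), c+s*y-x*.029)
```

```text
[[ 617.  133.   28.]
 [ 648.  118.   28.]
 [ 568. -108.   28.]
 [ 535.  -95.   28.]] [[ -30.2   84.9]
 [  -0.7   67. ]
 [-102.5 -150.9]
 [-134.  -134.2]]
c [0.59219724 0.01213985] yaw 70.22992871869417
-0.085 [ 0.52203976 -0.05296721] [ 0.53615563 -0.0580409 ]
-0.095 [ 0.5186573  -0.06237778] [ 0.53277316 -0.06745148]
```

Emit:
apply_moves(
  linear=[
    [-0.035,0,0],
    [-0.06,-0.03,0.03],
    [-0.078,-0.08,0.05],
    [-0.083,-0.13,0.05],
    [-0.083,-0.167,0.045],
  ],
  angular=[
    [0,0,0],
    [0,0,0],
    [0,0,0],
    [0,0,0],
    [0,0,0],
  ],
)

```text
t: 5.5
tcp_pos: [0.5119, -0.0623, 0.0611]
eef_rot: [-1.572, 0.001, 1.668]
force: [0.5, -0.3, -0.3]
width: 0.0
```

Emit:
apply_moves(
  linear=[
    [0,0,-0.01],
    [0,0,-0.025],
    [0,0,-0.035],
    [0,0,-0.042],
    [0,0,-0.045],
  ],
  angular=[
    [0,0,0],
    [0,0,0],
    [0,0,0],
    [0,0,0],
    [0,0,0],
  ],
)

```text
t: 6.12
tcp_pos: [0.5115, -0.0599, 0.0147]
eef_rot: [-1.57, -0.0, 1.669]
force: [0.2, -0.2, 0.1]
width: -0.0004
```

```bash
python3 look.py e
python3 - <<'E'
from h import *
d=dict(np.load("scene_e.npz")); zoom(d,"ez",190,340,300,500)
E
```

```text
6.125 [ 0.5115 -0.0599  0.0147] [ 0.2 -0.2  0.1] [-1.57  -0.     1.669]
wood [array([715.6,  68. ]), np.float32(103.4), np.float32(11.6), np.float32(98.3), array([261.2, 102.5])]
wood [array([701.5, 160.2]), np.float32(32.9), np.float32(23.7), np.float32(99.7), array([206.5, 111.4])]
wood [array([623.7, 106.5]), np.float32(47.5), np.float32(36.0), np.float32(69.7), array([239.1, 156.3])]
wood [array([505.6, 260. ]), np.float32(110.3), np.float32(36.1), np.float32(4.4), array([146.3, 227.8])]
rail [array([656.6, 146.3]), np.float32(211.9), np.float32(20.8), np.float32(95.7), array([213.1, 136.9])]
scale 4.0
```

View pics/ez.png

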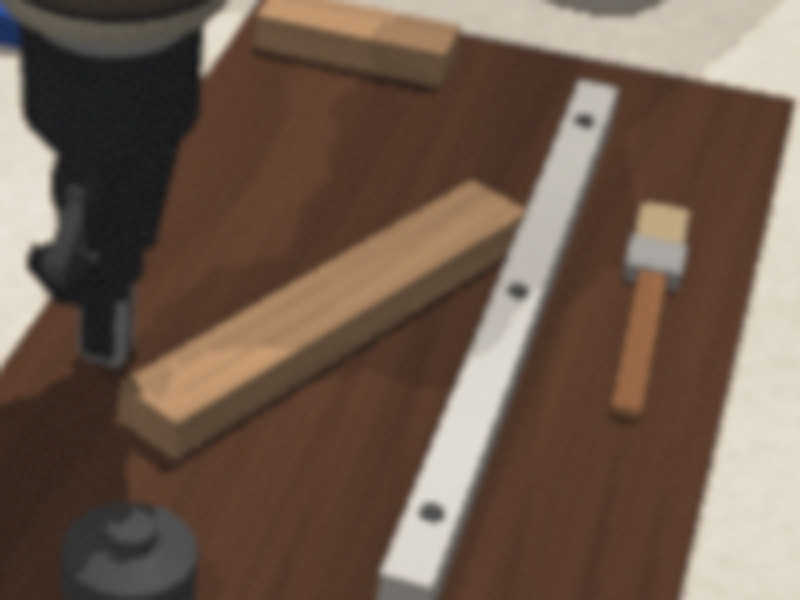

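The short batten has not moved (505.6, 260.0; 4.4°), and the fingers stand behind the right end. I push there in the second stage.

Emit:
apply_moves(
  linear=[
    [0.008,-0.003,0],
    [0.016,-0.006,0],
    [0.024,-0.009,0],
    [0.032,-0.012,0],
    [0.04,-0.014,0],
  ],
  angular=[
    [0,0,0],
    [0,0,0],
    [0,0,0],
    [0,0,0],
    [0,0,0],
  ],
)

```text
t: 6.85
tcp_pos: [0.5523, -0.0747, 0.0153]
eef_rot: [-1.571, 0.0, 1.668]
force: [-1.3, -0.3, 0.6]
width: -0.0001
```

Emit:
apply_moves(
  linear=[
    [0.007,-0.002,0],
    [0.014,-0.003,0],
    [0.021,-0.004,0],
    [0.026,-0.005,0],
    [0.03,-0.005,0],
  ],
  angular=[
    [0,0,0],
    [0,0,0],
    [0,0,0],
    [0,0,0],
    [0,0,0],
  ],
)

```text
t: 7.48
tcp_pos: [0.582, -0.0795, 0.0153]
eef_rot: [-1.571, 0.0, 1.668]
force: [-0.9, 0.2, 0.2]
width: 0.0003
```

```bash
python3 look.py f
python3 - <<'E'
from h import *
d=dict(np.load("scene_f.npz")); zoom(d,"fz",190,340,300,500)
E
```

```text
7.475 [ 0.582  -0.0795  0.0153] [-0.9  0.2  0.2] [-1.571  0.     1.668]
wood [array([701.7, 160.1]), np.float32(32.5), np.float32(23.2), np.float32(98.8), array([206.4, 111.3])]
wood [array([613.4,  75.4]), np.float32(35.8), np.float32(23.7), np.float32(174.5), array([257.8, 162. ])]
wood [array([505.3, 260. ]), np.float32(109.8), np.float32(36.2), np.float32(4.5), array([146.8, 228.6])]
rail [array([650.1, 212.5]), np.float32(79.0), np.float32(20.8), np.float32(95.8), array([173., 141.])]
scale 4.0
```

View pics/fz.png

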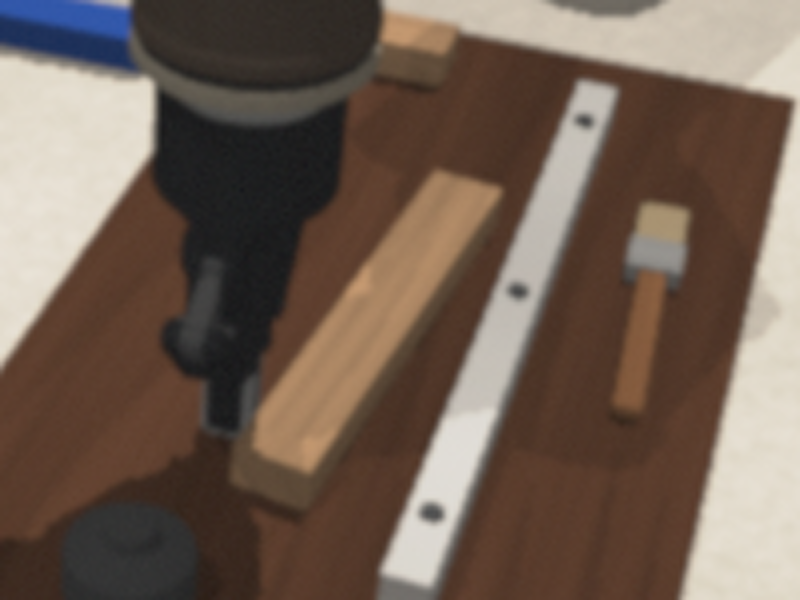

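```bash
cat > cor.py <<'E'
import sys,json
from h import *
d=dict(np.load(sys.argv[1])); uv=np.array(json.loads(sys.argv[2]))/4+[300,190]
p=ray(d,uv,.028); print((p*1000).round(0)[:,:2].tolist(),board(p).tolist())
q=p[:,:2]; y=(q[0]+q[1]-q[2]-q[3])/2; y/=np.hypot(*y); c=q.mean(0)
print("c",c,board(c[None]),"skew",np.degrees(np.arctan2(y[1],y[0]))-95.6)
E
python3 cor.py scene_f.npz '[[437,170],[503,190],[310,472],[250,440]]'
```

```text
[[599.0, 134.0], [634.0, 132.0], [629.0, -105.0], [599.0, -99.0]] [[-48.6, 86.9], [-13.9, 82.1], [-41.4, -153.8], [-70.5, -144.4]]
c [0.61523932 0.01540988] [[-43.6 -32.3]] skew -6.048466184798073
```

Emit:
apply_moves(
  linear=[
    [0.004,0,0],
    [0.007,0,0],
    [0.01,0.001,0],
    [0.012,0.001,0],
    [0.014,0.001,0],
  ],
  angular=[
    [0,0,0],
    [0,0,0],
    [0,0,0],
    [0,0,0],
    [0,0,0],
  ],
)

```text
t: 8.2
tcp_pos: [0.5958, -0.0784, 0.0153]
eef_rot: [-1.571, -0.0, 1.668]
force: [-0.6, -0.5, 0.3]
width: 0.0
```

```bash
python3 look.py g
python3 - <<'E'
from h import *
d=dict(np.load("scene_g.npz")); zoom(d,"gz",190,340,300,500)
E
```

```text
8.2 [ 0.5958 -0.0784  0.0153] [-0.6 -0.5  0.3] [-1.571 -0.     1.668]
wood [array([612.6,  82.4]), np.float32(35.8), np.float32(25.1), np.float32(179.0), array([253.4, 162.4])]
wood [array([505.3, 260. ]), np.float32(109.8), np.float32(36.2), np.float32(4.5), array([146.8, 228.6])]
scale 4.0
```

View pics/gz.png

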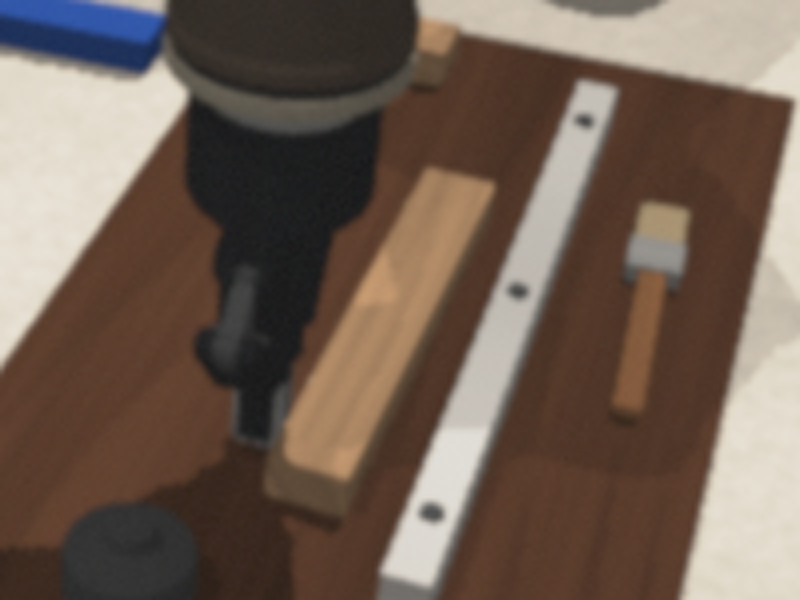

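```bash
python3 cor.py scene_g.npz '[[429,168],[497,184],[349,478],[286,452]]'
```

```text
[[595.0, 133.0], [629.0, 136.0], [645.0, -101.0], [616.0, -99.0]] [[-52.7, 87.1], [-17.9, 86.2], [-25.6, -151.1], [-54.3, -145.8]]
c [0.62107064 0.01739121] [[-37.6 -30.9]] skew -1.1325962201120774
```

The batten is now nearly parallel: the left gap is about 18 mm, the right about 26 mm, and the skew about −1.5°. I push just right of the middle with the flat finger face to close both ends.

Emit:
apply_moves(
  linear=[
    [-0.015,-0.002,0],
    [-0.02,0.02,0],
    [-0.023,0.05,0],
    [-0.024,0.075,0],
    [-0.024,0.082,0],
  ],
  angular=[
    [0,0,0],
    [0,0,0],
    [0,0,0],
    [0,0,0],
    [0,0,0],
  ],
)

```text
t: 8.93
tcp_pos: [0.5708, 0.0053, 0.0153]
eef_rot: [-1.57, -0.0, 1.67]
force: [0.5, 0.4, -0.9]
width: -0.0001
```

Emit:
apply_moves(
  linear=[
    [0.008,0.001,0],
    [0.015,0.0015,0],
    [0.02,0.002,0],
    [0.025,0.0025,0],
    [0.03,0.003,0],
  ],
  angular=[
    [0,0,0],
    [0,0,0],
    [0,0,0],
    [0,0,0],
    [0,0,0],
  ],
)

```text
t: 9.55
tcp_pos: [0.6019, 0.0063, 0.0152]
eef_rot: [-1.57, -0.0, 1.668]
force: [-1.4, -0.4, -1.0]
width: -0.0
```

```bash
python3 look.py i
python3 - <<'E'
from h import *
d=dict(np.load("scene_i.npz")); zoom(d,"iz",190,340,300,500)
E
```

```text
9.55 [0.6019 0.0063 0.0152] [-1.4 -0.4 -1. ] [-1.57  -0.     1.668]
wood [array([474. , 257.6]), np.float32(47.0), np.float32(36.0), np.float32(4.4), array([147.5, 248.5])]
scale 4.0
```

View pics/iz.png

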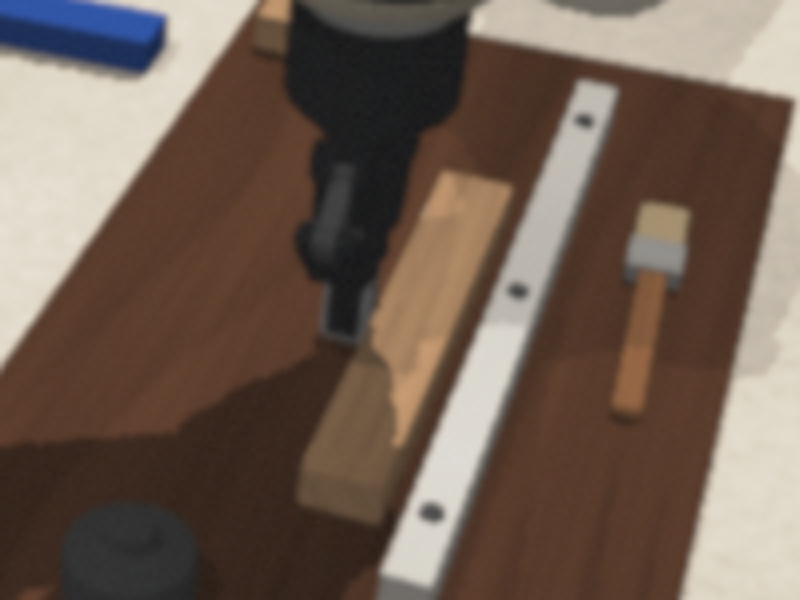

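```bash
python3 cor.py scene_i.npz '[[444,170],[514,184],[384,488],[304,465]]'
```

```text
[[602.0, 135.0], [637.0, 140.0], [660.0, -100.0], [625.0, -102.0]] [[-45.3, 88.3], [-10.1, 89.5], [-10.7, -151.4], [-45.0, -150.6]]
c [0.63089972 0.01818493] [[-27.8 -31.1]] skew -0.04076479517829057
```

The batten is now parallel, about 10 mm off. I shift to its middle and press it home.

Emit:
apply_moves(
  linear=[
    [-0.006,0.004,0],
    [-0.007,0.012,0],
    [-0.007,0.016,0],
    [-0.002,0.017,0],
    [0.002,0.017,0],
  ],
  angular=[
    [0,0,0],
    [0,0,0],
    [0,0,0],
    [0,0,0],
    [0,0,0],
  ],
)

```text
t: 10.28
tcp_pos: [0.6042, 0.0237, 0.0153]
eef_rot: [-1.571, 0.0, 1.669]
force: [-1.1, 0.6, 0.1]
width: -0.0003
```

Emit:
apply_moves(
  linear=[
    [0.003,0,0],
    [0.005,0.0005,0],
    [0.007,0.0007,0],
    [0.009,0.001,0],
    [0.011,0.001,0],
  ],
  angular=[
    [0,0,0],
    [0,0,0],
    [0,0,0],
    [0,0,0],
    [0,0,0],
  ],
)

```text
t: 10.9
tcp_pos: [0.6121, 0.0245, 0.0149]
eef_rot: [-1.566, -0.0, 1.668]
force: [-18.3, -2.3, 10.8]
width: 0.0
```

```bash
python3 look.py j
python3 - <<'E'
from h import *
d=dict(np.load("scene_j.npz")); zoom(d,"jz",190,340,300,500)
E
```

```text
10.9 [0.6121 0.0245 0.0149] [-18.3  -2.3  10.8] [-1.566 -0.     1.668]
wood [array([479.7, 258. ]), np.float32(58.7), np.float32(36.0), np.float32(4.4), array([147.4, 244.5])]
scale 4.0
```

View pics/jz.png

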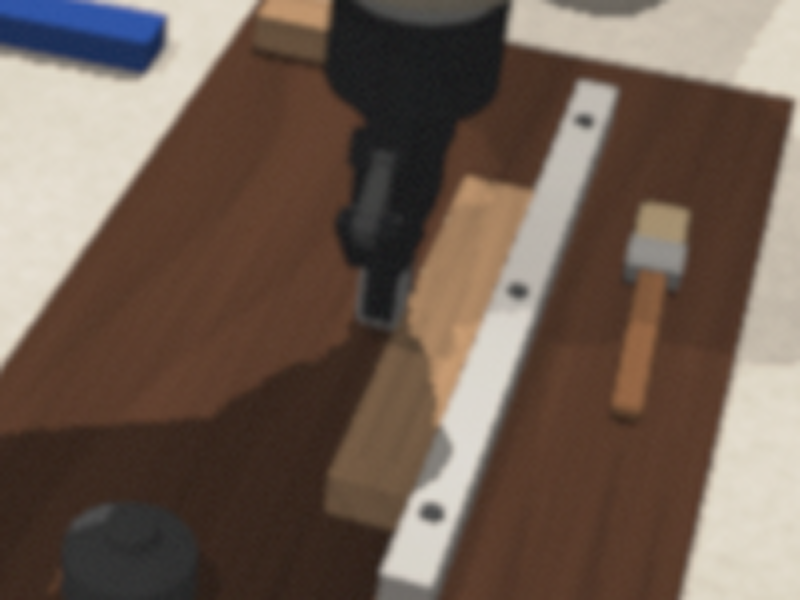

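It looks flush under 18 N. I back off straight, then clear the top camera.

Emit:
apply_moves(
  linear=[
    [-0.004,0,0],
    [-0.012,0,0],
    [-0.03,0,0],
    [-0.05,0,0],
    [-0.07,0,0.02],
  ],
  angular=[
    [0,0,0],
    [0,0,0],
    [0,0,0],
    [0,0,0],
    [0,0,0],
  ],
)

```text
t: 11.62
tcp_pos: [0.543, 0.0246, 0.0346]
eef_rot: [-1.569, -0.0, 1.668]
force: [0.3, -0.5, 0.6]
width: -0.0002
```

Emit:
apply_moves(
  linear=[
    [-0.01,0,0.04],
    [-0.02,0.03,0.08],
    [-0.03,0.08,0.12],
    [-0.04,0.13,0.14],
    [-0.05,0.18,0.15],
  ],
  angular=[
    [0,0,0],
    [0,0,0],
    [0,0,0],
    [0,0,0],
    [0,0,0],
  ],
)

```text
t: 12.25
tcp_pos: [0.4947, 0.2062, 0.187]
eef_rot: [-1.574, -0.001, 1.668]
force: [0.6, -0.6, -0.3]
width: -0.0002
```

Emit:
apply_moves(
  linear=[
    [-0.02,0.05,0],
    [-0.045,0.1,0],
    [-0.08,0.15,0],
    [-0.12,0.2,0],
    [-0.16,0.25,0],
  ],
  angular=[
    [0,0,0],
    [0,0,0],
    [0,0,0],
    [0,0,0],
    [0,0,0],
  ],
)

```text
t: 12.88
tcp_pos: [0.3351, 0.4535, 0.1854]
eef_rot: [-1.571, -0.0, 1.668]
force: [1.2, 0.6, 0.8]
width: 0.0
```

```bash
python3 look.py k
python3 - <<'E'
from h import *
d=dict(np.load("top_k.npz")); zoom(d,"kz",90,260,110,430)
d=dict(np.load("scene_k.npz")); zoom(d,"kz2",190,340,300,500)
E
```

```text
12.875 [0.3351 0.4535 0.1854] [1.2 0.6 0.8] [-1.571 -0.     1.668]
wood [array([715.6,  67.8]), np.float32(103.2), np.float32(11.5), np.float32(98.4), array([261.5, 102.4])]
wood [array([701.4, 160. ]), np.float32(32.5), np.float32(23.8), np.float32(98.8), array([206.5, 111.5])]
wood [array([640.6,  19.5]), np.float32(240.3), np.float32(36.5), np.float32(95.6), array([290. , 145.6])]
wood [array([505.6, 260. ]), np.float32(110.2), np.float32(36.2), np.float32(4.5), array([146.7, 228.5])]
rail [array([665.5,  52.8]), np.float32(400.3), np.float32(21.2), np.float32(95.6), array([269.3, 131. ])]
scale 2.5
scale 4.0
```

View pics/kz.png

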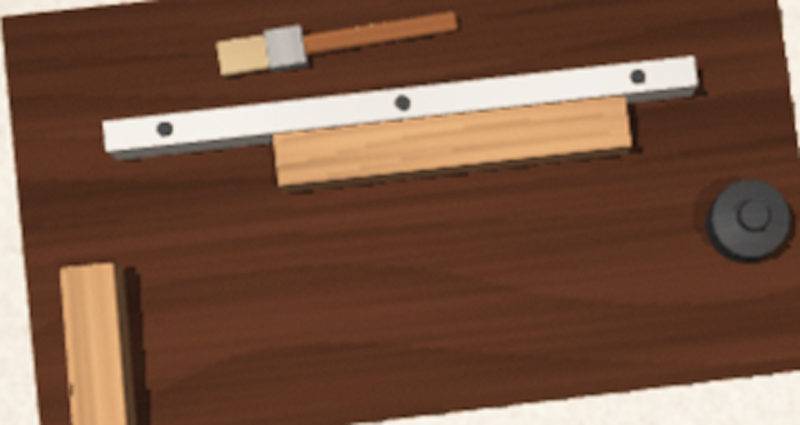

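View pics/kz2.png

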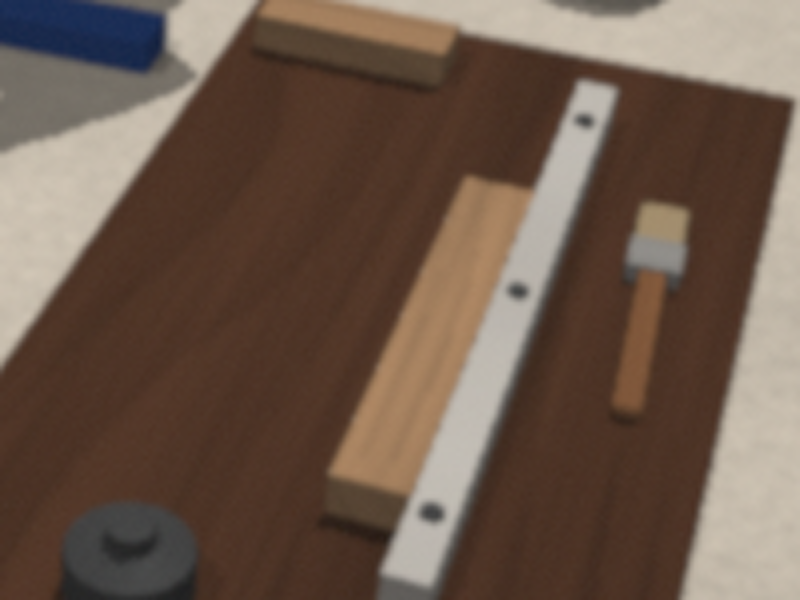

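Both views show the batten lying along the rail with no visible gap. Its centre is at board x = −18.0 mm, y = −31 mm, and it lies at 95.6°, the same as the rail. I hand it in.

```bash
python3 -c "
from cell import arm; print(arm.close_job())"
```

```text
the job is handed in; nothing more can be done
None
```

The long batten now lies flush along the stop rail, and the job was handed in at about 13 s of the 48 s allowed.

**What I did:** I slid the batten flat on the board with shut fingers.
- **Left end:** this was the end nearer the rail, so I pushed it first until it met the rail. The force rose to about 12 N.
- **Right end:** I then pushed near the right end to swing the batten in. The left end drew back about 18 mm as it turned, leaving the batten nearly parallel but off the rail.
- **Closing the gap:** I finished with two pushes close to the batten's middle, the last at about 18 N. These were not at an end, because another end push would have drawn the far end back again.

**Last checks, with the arm clear:**
- **Flush:** the batten's centre is 18.0 mm from the rail face (flush is 18 mm). It lies at 95.6°, the same angle as the rail.
- **Within the rail:** it spans about −151 to +89 mm along a rail that runs ±200 mm.
- **Short batten:** it measures where it started, to within about 0.1 mm.
- **Round weight:** it looks untouched in both views; I did not measure it again.

No check failed or disagreed. All readings are subject to the cameras' 2 mm calibration.

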